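# Press home the curved row of tube caps

### The arm

A 6-joint arm with a two-finger parallel gripper is mounted at the origin on a cart in front of the work surface, level with it; the furniture and walls round the work are solid. World frame = base frame: x ahead of the robot, y to its left, z up, the work surface at z = 0. Lengths are in m, angles in rad, forces in N, time in s.
With the tool pointing down it reaches from about 0.35 to 0.775 m from the base axis. Payload 5.5 kg.
Tool frame: the origin (TCP) lies at the very end of the fingers, on their centre line; the grasp point (between the pads) lies 19 mm behind it; z points along the fingers, x is the direction in which the jaws open and shut, and the axes are right-handed (so a half turn about z gives the same grasp; the last joint's range is limited). The gripper opens to 85 mm and grips with 20 to 120 N. Pads are 22 mm wide; open, the fingers measure 114 mm over their backs; the gripper's body (76 mm by 85 mm) begins 54 mm behind the grasp point. The pads swing forward as they close: fully open they stand 13 mm farther back than shut.
Start: joints at [0.997, 0.313, 0.046, 1.304, 0, 1.431], TCP at [0.242, 0.522, 0.231] pointing down, gripper open.
Joint ranges: [-2.76, 2.76], [-0.86, 1.69], [-1.03, 1.26], [-2.2, 2.34], [-1.47, 1.5], [-3.14, 3.14]. Speed limits (rad/s): [2.57, 2.57, 3.14, 3.14, 3.14, 3.14].

### API

Orientations are given as a unit quaternion [w, x, y, z].
In Python, from workcell import monitor, eyes, ticket gives the robot as it stands.
- The arm moves only by the tool send_rows, never from a script. Its argument "targets" is a list of rows, each a list of 5 numbers: the shift along the world's x, y, z in m, then the turn about the world's z in degrees, then the closure in counts, from 0 (fully open) to 255 (shut). A call has 1 to 12 rows; each row shifts and turns the commanded pose from where the row before left it; what a row does not reach is not made up. A row lasts 1/10 s, in which the tool goes at most 50 mm and 8.59 degrees, less where a joint would pass 70% of its speed; a pose out of reach is approached as far as the arm can. A call is refused whole if a number of a shift passes 0.05 or a number of a turn 8.59, either way. A call with a gripper value outside its range is refused whole. The fingers move at their own pace and stop on an object; "newtons" is the grip in N (left out, the last holds). Time passes only in rows, so rows that do not move let the fingers close. It gives the time, the measured TCP pose, the force and the opening at its end, in the units of the state.
- monitor.get_state(): the state, without advancing time (a new reading comes with each control period).
- eyes.read_camera(name): name is "scene" or "top" or "wrist"; returns a dict with "img" (480x640x3 uint8, red, green, blue), "z_map" (480x640 float32, m along the optical axis (not along the pixel's ray), 0 where there is no reading), "camera_matrix" (3x3 intrinsics, pixels), "k1" (the pictures are not rectified: a ray, as slopes to the right and down, at radius r is drawn at 1 + k1 r^2 times it, then the intrinsics apply), "pose" (4x4, takes a point from camera to world coordinates); the wrist camera has in their place "T_tool_cam" (4x4, takes a point from camera to tool coordinates, whose origin is the TCP and whose axes are the tool frame's). Camera axes: x right, y down, z forward; pixel columns grow to the right and rows downward; lengths in m; the calibration is good to about 2 mm. A picture is of the moment at which its call begins: read the wrist's pose just before it.
- ticket.hand_in(): hands the job in, once; it reports no verdict.
Trained networks look in the newest picture that a camera, given by its name, has taken for a name from the list of things; names that differ only in an ending like _2 or _b are one class to them, and where a whole thing is asked for, a point or a joint stands for the part that bears it (a point fixed in the world has none). Each returns a list of dicts, best first, with "conf" (0 to 1); they miss things now and then, are a little off and sometimes report something else, mostly with a low value. They report only what shows in the picture. A call takes as long as a camera call.
- eyes.spot_in(name, camera): "xyz" ([x, y, z] in m, in world coordinates, good to about 4 mm: the middle of the surface that is visible of it).
- eyes.tip_of(name, camera): "xyz" ([x, y, z] in m, in world coordinates, good to about 4 mm: a listed point, or the origin of a listed thing).
The state is a dict: "clock": time; "joint_pos": joint angles; "qvel": joint speeds; "tau": joint torques, N m; "tcp_pos": TCP position; "orientation": TCP orientation; "wrist_force": force on the tool from outside, world axes, zero at the start; "ft_torque": the same for the moment, N m; "finger_gap": finger opening in m.
Only numpy, scipy, OpenCV 4.12 (cv2) and the standard library are available. Lean on these libraries where they do the work, as an engineer would, in place of code of your own. Each camera call takes 0.05 s, during which the arm holds its last target.

### The job

With closed fingertips, go along the curved row of blue tube caps from the red-dot end to the other end, and press each cap gently down until it is fully home, one after the other in that order. Only touch and press: the holder must not be lifted, tipped or pushed away from its place, and the bottles, petri dish and pen around it are to be left alone.

Things in the scene. Friction and masses are not known exactly. Their poses are not given: they have to be found in the camera images.
- tray: Loose curved holder for five capped tubes (about 0.9 kg): a white curved foot and a grey curved top plate, 46 mm wide, about 190 mm from end to end, plate top 48 mm above the bench. Origin under the holder's middle, at bench height; z up. The caps stand on an arc of radius 100 mm whose centre lies at (-86, 0) mm in this frame (the holder is hollow to its -x side), 36 mm apart; y runs from the red-dot end to the other end. The holder can stand turned any way.
- red_dot (a point): Flat red dot, 16 mm across, on the plate top at the end where the row begins (35 mm from the first cap).
- cap_1_top (a point): Centre of the top face of blue cap 1 (the one next to the red dot). Round cap, 18 mm across at its rim, 14 mm across its flat top, 6 mm high; the point goes down with the cap. It stands 12.6 to 14.6 mm above the plate top at the start and 6.6 mm above it when the cap is fully home.
- cap_2_top (a point): Centre of the top face of blue cap 2. Round cap, 18 mm across at its rim, 14 mm across its flat top, 6 mm high; the point goes down with the cap. It stands 12.6 to 14.6 mm above the plate top at the start and 6.6 mm above it when the cap is fully home.
- cap_3_top (a point): Centre of the top face of blue cap 3. Round cap, 18 mm across at its rim, 14 mm across its flat top, 6 mm high; the point goes down with the cap. It stands 12.6 to 14.6 mm above the plate top at the start and 6.6 mm above it when the cap is fully home.
- cap_4_top (a point): Centre of the top face of blue cap 4. Round cap, 18 mm across at its rim, 14 mm across its flat top, 6 mm high; the point goes down with the cap. It stands 12.6 to 14.6 mm above the plate top at the start and 6.6 mm above it when the cap is fully home.
- cap_5_top (a point): Centre of the top face of blue cap 5 (farthest from the red dot). Round cap, 18 mm across at its rim, 14 mm across its flat top, 6 mm high; the point goes down with the cap. It stands 12.6 to 14.6 mm above the plate top at the start and 6.6 mm above it when the cap is fully home.
- cap_1 (a joint): How far cap 1 has been pushed down, m: 0 to 0.002 at the start, 0.008 fully home (stop on a firm seal that gives about 1 mm or less when pressed on). It slides against about 4 N of friction and stays where it is left.
- cap_2 (a joint): How far cap 2 has been pushed down, m: 0 to 0.002 at the start, 0.008 fully home (stop on a firm seal that gives about 1 mm or less when pressed on). It slides against about 4 N of friction and stays where it is left.
- cap_3 (a joint): How far cap 3 has been pushed down, m: 0 to 0.002 at the start, 0.008 fully home (stop on a firm seal that gives about 1 mm or less when pressed on). It slides against about 4 N of friction and stays where it is left.
- cap_4 (a joint): How far cap 4 has been pushed down, m: 0 to 0.002 at the start, 0.008 fully home (stop on a firm seal that gives about 1 mm or less when pressed on). It slides against about 4 N of friction and stays where it is left.
- cap_5 (a joint): How far cap 5 has been pushed down, m: 0 to 0.002 at the start, 0.008 fully home (stop on a firm seal that gives about 1 mm or less when pressed on). It slides against about 4 N of friction and stays where it is left.
- dropper: Bystander: white dropper bottle with a yellow cap, 26 mm across, 70 mm high, stands upright on the hollow side of the holder, loose; origin at the centre of its underside. Leave alone.
- petri: Bystander: round petri dish, 59 mm across, 13 mm high, beside the holder's outer side, loose; origin at the centre of its underside. Leave alone.
- marker: Bystander: green pen, 11 x 136 x 14 mm, lies along its own y axis, loose; origin at the centre of its underside. Leave alone.
- bottle: Bystander: white bottle with a blue screw cap, 54 mm across, 100 mm high, upright, loose; origin at the centre of its underside. Leave alone.
- stand_top (a point): Obstacle: top centre of the black pipette stand with its hanging pipettes, fixed at the left front of the bench and always in the same place: a solid block 110 mm (x) by 200 mm (y) wide, from 174 to 324 mm above the bench, over a low foot. It stands between some start poses of the arm and the holder: draw the hand back towards the robot and to the right before moving forward.

How it is judged:
On the way, in this order (a step that is already met when the one before it is completed fails the run):
1. cap 1 is pressed home (next to the red dot) (value of joint cap_1 above 0.0065 m), for 0.05 s.
2. cap 2 is pressed home (value of joint cap_2 above 0.0065 m), for 0.05 s.
3. cap 3 is pressed home (value of joint cap_3 above 0.0065 m), for 0.05 s.
4. cap 4 is pressed home (value of joint cap_4 above 0.0065 m), for 0.05 s.
5. cap 5 is pressed home (value of joint cap_5 above 0.0065 m), for 0.05 s.
At the end, for the whole second after the job is handed in: All five caps are pushed down at least 6.5 of their 8 mm, the holder stands level, at rest and within 20 mm of where it was, and the dropper bottle, petri dish, pen and blue-capped bottle are within 20 mm of where they were (value of joint each of cap_1, cap_2, cap_3, cap_4, cap_5 above 0.0065 m and distance of each of tray, dropper, petri, marker, bottle from where it was at the start of the episode below 0.02 m and angle between tray's own z axis and vertical below 0.05 rad and linear speed of tray below 0.02 m/s); the robot touches nothing.
It fails at once if the holder is lifted (more than 6 mm) (height (world z) of tray above 0.006 m).
It fails at once if the holder is tipped (more than 0.12 rad) (angle between tray's own z axis and vertical above 0.12 rad).
It fails at once if the holder is pushed more than 20 mm from its place (distance of tray from where it was at the start of the episode above 0.02 m).
It fails at once if the holder or a cap is pressed hard (more than 75 N, even for a moment) (contact force between any of the fingers, the arm and tray above 75 N).
It fails at once if a bystander (dropper bottle, petri dish, pen, blue-capped bottle) is moved more than 20 mm (distance of any of dropper, petri, marker, bottle from where it was at the start of the episode above 0.02 m).
It also fails if it takes over 51 s, if anything falls off the work surface, if the arm or the gripper's body presses on something with over 40 N, if the wrist force passes 120 N, or if a joint passes its speed limit or range.

## Working session

There is one attempt and no reset: what is moved stays moved. The work goes in short steps, Python scripts to look and compute and a tool call to move; the robot and the scene stay as the last step left them, time stands still between calls to the robot, and variables do not carry over. Pictures are saved under pics/ and viewed, and the job is handed in when it is done.

Besides the shell and the picture viewer there is one more tool, called after "Emit:" in YAML: its name, and indented under it one key for each argument. send_rows: Moves the arm, as the interface text tells. Its arguments: {"type":"object","properties":{"targets":{"type":"array"},"newtons":{"type":"number"}},"required":["targets"]}

```bash
mkdir -p pics
cat > h.py <<'E'
import numpy as np, cv2
from workcell import monitor, eyes, ticket
def unproj(d,u,v,z=None,T=None):
    K=d["camera_matrix"];k=float(np.ravel(d["k1"])[0])
    x=(u-K[0,2])/K[0,0];y=(v-K[1,2])/K[1,1]
    a,b=x,y
    for _ in range(20):
        r=a*a+b*b; a=x/(1+k*r); b=y/(1+k*r)
    if z is None: z=d["z_map"][int(round(v)),int(round(u))]
    T=np.array(d["pose"]) if T is None else T
    return (T@np.array([a*z,b*z,z,1]))[:3], T[:3,:3]@np.array([a,b,1]), T[:3,3]
def atz(d,u,v,h,T=None):
    _,r,o=unproj(d,u,v,1.0,T); return o+r*(h-o[2])/r[2]
def save(n,img): cv2.imwrite("pics/"+n,cv2.cvtColor(img,cv2.COLOR_RGB2BGR))
E
python3 - <<'E'
from h import *
np.set_printoptions(precision=4,suppress=True)
s=monitor.get_state();print(s)
for c in ["top","scene"]:
    d=eyes.read_camera(c);save(c+"0.png",d["img"])
    for n in ["red_dot","cap_1_top","tray","dropper","petri","marker","bottle"]:
        print(c,n,[(np.round(q["xyz"],4),round(q["conf"],2)) for q in eyes.tip_of(n,c)])
E
```

```text
{'clock': 0.0, 'joint_pos': array([ 0.9974,  0.314 ,  0.045 ,  1.3036, -0.    ,  1.4312]), 'qvel': array([-0.0005, -0.0007, -0.0004,  0.    ,  0.0014, -0.    ]), 'tau': array([  0.003 , -48.0627,  29.8534,   0.0192,   0.0002,   0.    ]), 'tcp_pos': array([0.2414, 0.5213, 0.2304]), 'orientation': array([ 0.0004,  0.8427,  0.5384, -0.0008]), 'wrist_force': array([0.2104, 0.5751, 0.5916]), 'ft_torque': array([0.0307, 0.028 , 0.0205]), 'finger_gap': 0.0855398133336447}
top red_dot [(array([0.4674, 0.1733, 0.0478]), 0.98)]
top cap_1_top [(array([0.4855, 0.1458, 0.0616]), 0.43)]
top tray [(array([ 0.5465,  0.1161, -0.0027]), 0.58)]
top dropper [(array([0.5767, 0.1936, 0.0027]), 0.58)]
top petri [(array([ 0.5308,  0.0178, -0.0016]), 0.83), (array([ 0.5478,  0.1177, -0.003 ]), 0.45)]
top marker [(array([0.4945, 0.4206, 0.0032]), 0.62), (array([0.5811, 0.0995, 0.0604]), 0.26)]
top bottle [(array([ 0.6668,  0.4727, -0.0055]), 0.71)]
scene red_dot [(array([0.4717, 0.1729, 0.046 ]), 0.95), (array([ 0.4938,  0.4207, -0.0022]), 0.33)]
scene cap_1_top [(array([ 0.5435,  0.1153, -0.0001]), 0.56), (array([0.4861, 0.1476, 0.0599]), 0.52)]
scene tray [(array([0.5427, 0.1148, 0.0003]), 0.64)]
scene dropper [(array([0.5764, 0.1918, 0.002 ]), 0.62)]
scene petri [(array([0.5326, 0.0205, 0.0012]), 0.8)]
scene marker [(array([ 0.4947,  0.4205, -0.0006]), 0.5)]
scene bottle [(array([0.6692, 0.4714, 0.0012]), 0.61)]
```

View pics/top0.png

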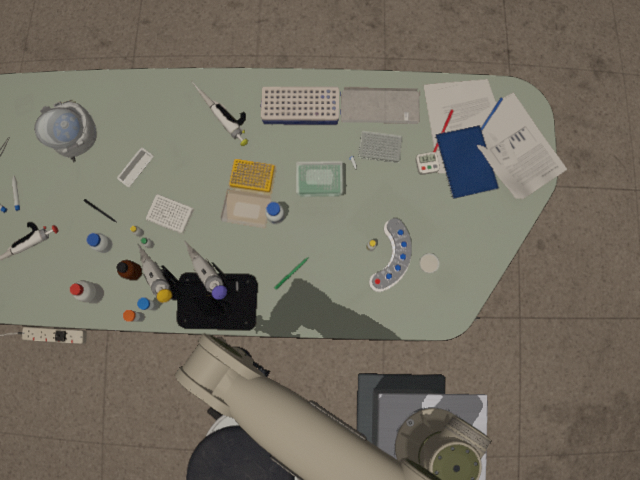

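View pics/scene0.png

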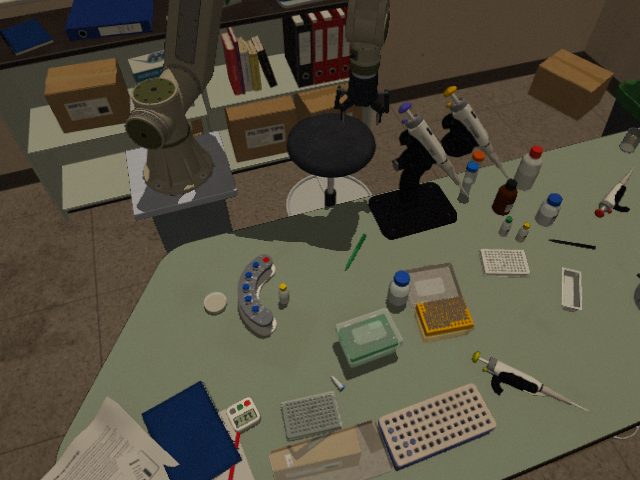

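```bash
cat > fit.py <<'E'
from h import *
from scipy.optimize import least_squares
def blobs(d,roi):
    hsv=cv2.cvtColor(d["img"],cv2.COLOR_RGB2HSV)
    m=cv2.inRange(hsv,(100,110,60),(125,255,255))
    mm=np.zeros_like(m);x0,y0,x1,y1=roi;mm[y0:y1,x0:x1]=m[y0:y1,x0:x1]
    n,l,st,c=cv2.connectedComponentsWithStats(mm)
    return [(c[i],st[i,4]) for i in range(1,n) if st[i,4]>5]
A=np.array([-2,-1,0,1,2])*36/100.
L=np.c_[-86+100*np.cos(A),100*np.sin(A)]/1000
a=A[0]-0.35
def model(p):
    c,s=np.cos(p[2]),np.sin(p[2]);R=np.array([[c,-s],[s,c]]);return L@R.T+p[:2]
def fit(P):
    r=min((least_squares(lambda p:(model(p)-P).ravel(),[.54,.115,t]) for t in np.arange(0,6.3,.7)),key=lambda r:r.cost)
    return r.x, np.linalg.norm(model(r.x)-P,axis=1)
E
python3 - <<'E'
from fit import *
np.set_printoptions(precision=4,suppress=True)
for c,roi in [("top",(360,210,420,300)),("scene",(230,240,280,340))]:
    d=eyes.read_camera(c)
    b=blobs(d,roi);P=[]
    for q,a in b:
        w,_,_=unproj(d,*q); w2=atz(d,*q,0.0595); P.append(w2[:2]);print(c,q,a,w,w2)
    P=np.array(P)
    P=P[np.argsort(P[:,0])]
    if len(P)==5: print(fit(P)); print(model(fit(P)[0]))
    r=(217,300) if c=="top" else (412,210)
    if c=="top": print([atz(d,u,v,0.0)for u,v in [(178,275),(257,275),(257,328)]])
E
```

```text
top [400. 232.] 21 [0.6095 0.1129 0.0656] [0.6107 0.1121 0.0595]
top [403.5652 243.913 ] 23 [0.5739 0.1034 0.0726] [0.5761 0.1017 0.0595]
top [402.5    256.1667] 24 [0.5399 0.1051 0.0629] [0.5404 0.1046 0.0595]
top [397.2083 267.25  ] 24 [0.5076 0.1202 0.0637] [0.5081 0.1196 0.0595]
top [388.4348 275.8261] 23 [0.4825 0.145  0.0635] [0.4829 0.1446 0.0595]
(array([0.544 , 0.118 , 4.4608]), array([0.0003, 0.0003, 0.0002, 0.0002, 0.0001]))
[[0.4828 0.1449]
 [0.508  0.1194]
 [0.5405 0.1044]
 [0.5762 0.1018]
 [0.6106 0.112 ]]
[array([0.4753, 0.7637, 0.    ]), array([0.4822, 0.5261, 0.    ]), array([0.3264, 0.5198, 0.    ])]
scene [255.3793 264.3103] 29 [0.4884 0.1442 0.0601] [0.488  0.1443 0.0595]
scene [248.2424 274.5152] 33 [0.5145 0.1189 0.0616] [0.5131 0.119  0.0595]
scene [245.5 286.5] 32 [0.5463 0.1039 0.0594] [0.5463 0.1039 0.0595]
scene [247.5758 298.0606] 33 [0.5794 0.1011 0.0568] [0.581  0.101  0.0595]
scene [254.8611 308.4167] 36 [0.616  0.1111 0.0604] [0.6155 0.1111 0.0595]
(array([0.5492, 0.1173, 4.4576]), array([0.0002, 0.0002, 0.0007, 0.0003, 0.0002]))
[[0.4881 0.1444]
 [0.5131 0.1189]
 [0.5456 0.1038]
 [0.5813 0.1011]
 [0.6157 0.1112]]
```

Emit:
send_rows:
  targets:
    - [-0.01,-0.04,0,0,128]
    - [-0.01,-0.04,0,0,255]
    - [-0.01,-0.04,0,0,255]
    - [0.015,-0.04,0,0,255]
    - [0.015,-0.04,0,0,255]
    - [0.015,-0.04,0,0,255]
    - [0.02,-0.03,0,0,255]
    - [0.03,-0.02,0,0,255]
    - [0.03,-0.02,0,0,255]
    - [0.03,-0.02,0,0,255]
    - [0.03,-0.02,0,0,255]
    - [0.03,-0.01,0,0,255]
  newtons: 40

```text
clock: 2.1
tcp_pos: [0.4279, 0.1602, 0.2316]
orientation: [0.0, 0.843, 0.538, 0.0]
wrist_force: [0.3, -0.1, -0.6]
finger_gap: -0.0002
```

```bash
cat > wr.py <<'E'
from fit import *
import sys
from scipy.spatial.transform import Rotation as R
np.set_printoptions(precision=4,suppress=True)
s=monitor.get_state();d=eyes.read_camera("wrist")
w,x,y,z=s["orientation"];T=np.eye(4);T[:3,:3]=R.from_quat([x,y,z,w]).as_matrix();T[:3,3]=s["tcp_pos"];T=T@np.array(d["T_tool_cam"])
print(s["clock"],s["tcp_pos"],s["orientation"],s["wrist_force"]);print("cam",T[:3,3],T[:3,2])
save(sys.argv[1]+".png",d["img"])
hsv=cv2.cvtColor(d["img"],cv2.COLOR_RGB2HSV)
m=cv2.inRange(hsv,(100,110,50),(125,255,255))
n,l,st,c=cv2.connectedComponentsWithStats(m)
for i in range(1,n):
    if st[i,4]>100:
        zz=d["z_map"][l==i]; p,_,_=unproj(d,*c[i],T=T); print(c[i],st[i,:],p,atz(d,*c[i],0.0615,T))
for nme in ["red_dot","cap_1_top"]: print(nme,[(np.round(q["xyz"],4),round(q["conf"],2)) for q in eyes.tip_of(nme,"wrist")])
E
python3 wr.py w1
```

```text
2.1 [0.4279 0.1602 0.2316] [0.0002 0.8432 0.5377 0.0002] [ 0.2882 -0.1394 -0.5883]
cam [0.3671 0.1877 0.3734] [ 0.2363 -0.11   -0.9654]
[326.7903 284.1935] [319 280  17   9 124] [0.4791 0.1445 0.0609] [0.4789 0.1446 0.0615]
red_dot [(array([0.4646, 0.1724, 0.048 ]), 0.68)]
cap_1_top [(array([0.4815, 0.1451, 0.0639]), 0.71)]
```

View pics/w1.png

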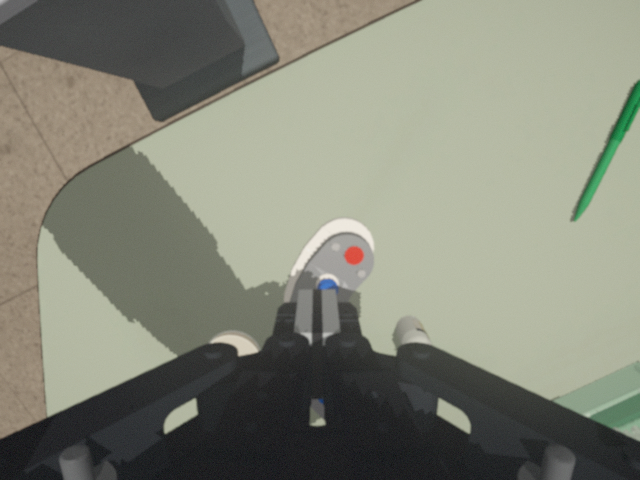

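Emit:
send_rows:
  targets:
    - [0.04,-0.02,0,0,255]
    - [0.04,-0.02,0,0,255]
    - [0.04,-0.02,0,0,255]
    - [0.04,-0.015,0,0,255]
    - [0.03,-0.005,0,0,255]
    - [0,0,0,0,255]
    - [0,0,0,0,255]

```text
clock: 2.95
tcp_pos: [0.6158, 0.0824, 0.2307]
orientation: [-0.001, 0.843, 0.539, -0.001]
wrist_force: [-0.7, 0.7, 0.6]
finger_gap: 0.0003
```

```bash
python3 wr.py w2
```

```text
2.95 [0.6158 0.0824 0.2307] [-0.0007  0.8426  0.5386 -0.0008] [-0.7277  0.6753  0.6286]
cam [0.5553 0.1097 0.3727] [ 0.2339 -0.1091 -0.9661]
[317.3391  18.8783] [306   7  23  25 460] [0.485  0.1426 0.0621] [0.4848 0.1427 0.0615]
[299.7258  68.565 ] [289  57  22  24 423] [0.5095 0.1174 0.0614] [0.5095 0.1174 0.0615]
[300.2187 119.904 ] [290 109  21  23 375] [0.5417 0.1025 0.0614] [0.5417 0.1025 0.0615]
[317.4343 165.9743] [307 156  21  21 350] [0.5774 0.0998 0.0608] [0.5773 0.0999 0.0615]
[348.1513 201.1009] [338 191  21  21 337] [0.6111 0.11   0.063 ] [0.6113 0.11   0.0615]
[180.9732 418.4659] [163 403  35  31 410] [ 0.7571 -0.1419  0.0109] [ 0.7289 -0.1067  0.0615]
red_dot []
cap_1_top [(array([0.4828, 0.1441, 0.0661]), 0.63)]
```

View pics/w2.png

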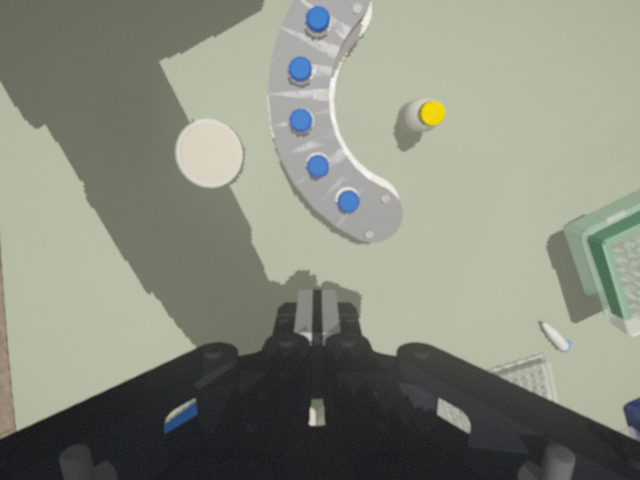

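Emit:
send_rows:
  targets:
    - [-0.04,0.018,0,0,255]
    - [-0.04,0.018,0,0,255]
    - [-0.035,0.016,-0.01,0,255]
    - [-0.017,0.009,-0.03,0,255]
    - [0,0,-0.04,0,255]
    - [0,0,-0.04,0,255]
    - [0,0,-0.03,0,255]
    - [0,0,-0.008,0,255]
    - [0,0,0,0,255]
    - [0,0,0,0,255]

```text
clock: 4.1
tcp_pos: [0.4855, 0.1431, 0.075]
orientation: [0.0, 0.843, 0.539, 0.001]
wrist_force: [-0.4, -0.3, 0.8]
finger_gap: -0.0
```

```bash
python3 wr.py w3
python3 - <<'E'
from h import *
d=eyes.read_camera("scene");save("s3.png",cv2.resize(d["img"][190:360,180:400],None,fx=3,fy=3))
E
```

```text
4.1 [0.4855 0.1431 0.075 ] [0.0005 0.8426 0.5385 0.0011] [-0.3864 -0.3478  0.8038]
cam [0.4244 0.1704 0.2167] [ 0.2383 -0.1091 -0.965 ]
[316.6317 282.3226] [297 275  40  19 372] [0.4781 0.1457 0.0611] [0.478  0.1457 0.0615]
red_dot []
cap_1_top [(array([0.4832, 0.1464, 0.0675]), 0.97)]
```

View pics/s3.png

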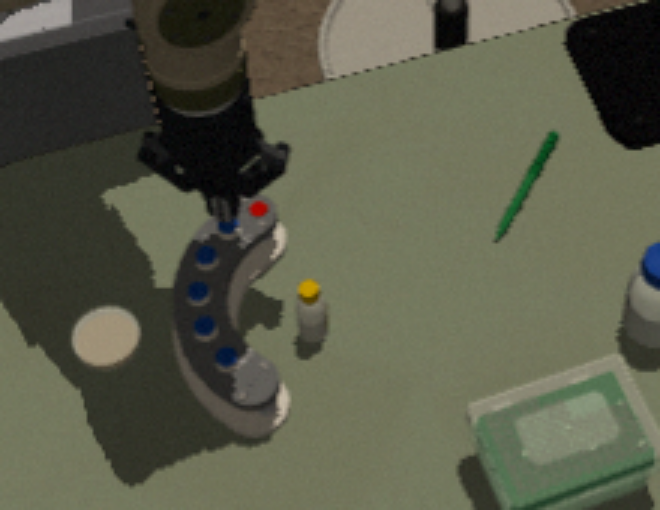

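View pics/w3.png

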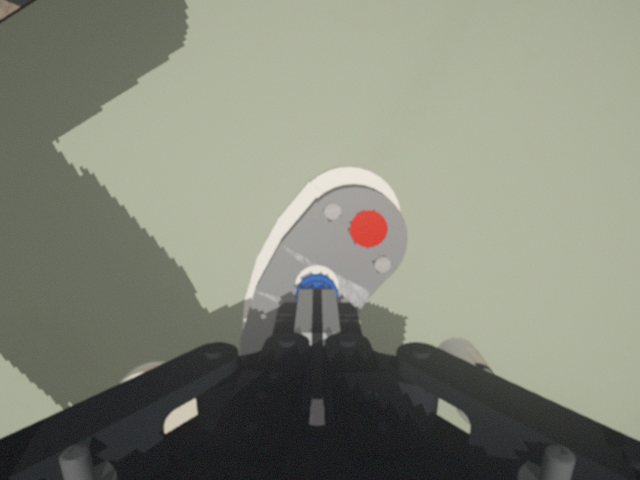

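Emit:
send_rows:
  targets:
    - [-0.001,0,-0.004,0,255]
    - [0,0,-0.003,0,255]
    - [0,0,-0.002,0,255]
    - [0,0,-0.002,0,255]
    - [0,0,0,0,255]

```text
clock: 4.8
tcp_pos: [0.4836, 0.1427, 0.062]
orientation: [-0.0, 0.843, 0.538, -0.0]
wrist_force: [0.0, 0.5, 0.1]
finger_gap: -0.0
```

Emit:
send_rows:
  targets:
    - [0,0,-0.001,0,255]
    - [0,0,-0.001,0,255]
    - [0,0,-0.001,0,255]
    - [0,0,0,0,255]

```text
clock: 5.2
tcp_pos: [0.4837, 0.1428, 0.0593]
orientation: [0.0, 0.843, 0.538, 0.0]
wrist_force: [-0.8, 0.4, 1.6]
finger_gap: -0.0002
```

Emit:
send_rows:
  targets:
    - [0,0,-0.001,0,255]
    - [0,0,-0.001,0,255]
    - [0,0,0,0,255]

```text
clock: 5.5
tcp_pos: [0.4837, 0.1428, 0.0572]
orientation: [-0.0, 0.843, 0.538, 0.0]
wrist_force: [-1.7, -0.2, 3.0]
finger_gap: 0.0002
```

Emit:
send_rows:
  targets:
    - [0,0,-0.001,0,255]
    - [0,0,-0.001,0,255]
    - [0,0,0,0,255]

```text
clock: 5.8
tcp_pos: [0.4837, 0.1428, 0.0551]
orientation: [-0.0, 0.843, 0.538, 0.0]
wrist_force: [-0.5, 0.4, 3.1]
finger_gap: -0.0001
```

Emit:
send_rows:
  targets:
    - [0,0,-0.001,0,255]
    - [0,0,0,0,255]

```text
clock: 6.0
tcp_pos: [0.4837, 0.1427, 0.0542]
orientation: [-0.0, 0.843, 0.538, 0.0]
wrist_force: [-0.8, -0.2, 2.8]
finger_gap: -0.0002
```

Emit:
send_rows:
  targets:
    - [0,0,-0.001,0,255]
    - [0,0,0,0,255]

```text
clock: 6.2
tcp_pos: [0.4837, 0.1428, 0.0535]
orientation: [0.0, 0.843, 0.538, 0.0]
wrist_force: [-1.3, -0.8, 5.5]
finger_gap: 0.0
```

Emit:
send_rows:
  targets:
    - [0,0,-0.0005,0,255]
    - [0,0,0,0,255]

```text
clock: 6.4
tcp_pos: [0.4837, 0.1428, 0.0533]
orientation: [0.0, 0.843, 0.538, 0.0]
wrist_force: [-2.0, 0.2, 8.7]
finger_gap: -0.0002
```

Emit:
send_rows:
  targets:
    - [0,0,-0.001,0,255]
    - [0,0,0,0,255]

```text
clock: 6.6
tcp_pos: [0.4838, 0.1428, 0.0526]
orientation: [0.0, 0.843, 0.538, 0.0]
wrist_force: [-3.3, -0.8, 10.4]
finger_gap: -0.0003
```

Emit:
send_rows:
  targets:
    - [0,0,-0.001,0,255]
    - [0,0,0,0,255]

```text
clock: 6.8
tcp_pos: [0.4838, 0.1428, 0.0519]
orientation: [0.0, 0.843, 0.538, 0.0]
wrist_force: [-4.8, -0.6, 12.5]
finger_gap: -0.0
```

```bash
python3 wr.py w4
python3 - <<'E'
from h import *
d=eyes.read_camera("scene");save("s4.png",cv2.resize(d["img"][190:360,180:400],None,fx=3,fy=3))
E
```

```text
6.8 [0.4838 0.1428 0.0519] [0.0002 0.8427 0.5384 0.0003] [-4.7983 -0.5669 12.4865]
cam [0.4229 0.1702 0.1937] [ 0.2366 -0.1095 -0.9654]
red_dot [(array([0.4657, 0.1689, 0.0479]), 0.8)]
cap_1_top []
```

View pics/w4.png

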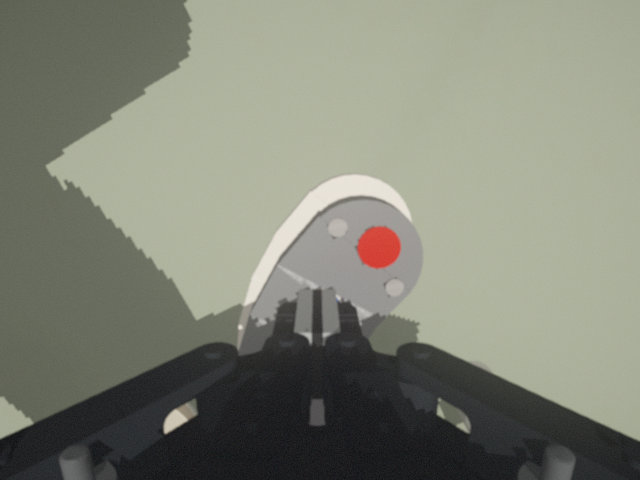

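View pics/s4.png

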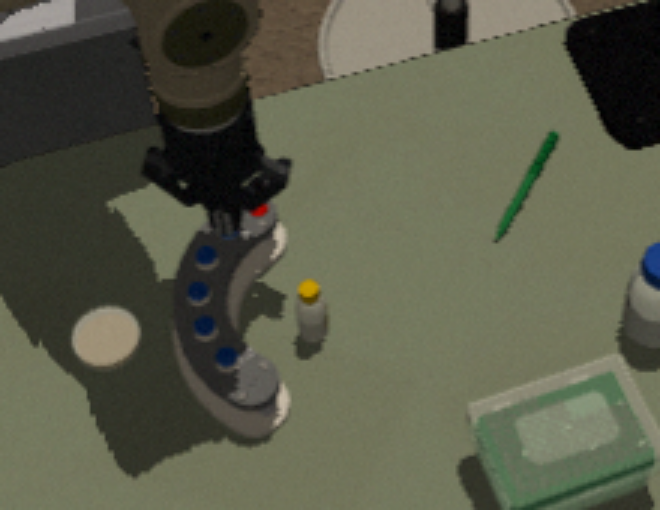

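Run:
```python
from fit import *
from scipy.spatial.transform import Rotation as R
d=eyes.read_camera("wrist");s=monitor.get_state();print(s["wrist_force"],s["ft_torque"],s["clock"])
def red(img):
    h=cv2.cvtColor(img,cv2.COLOR_RGB2HSV);m=cv2.inRange(h,(0,150,100),(8,255,255))|cv2.inRange(h,(172,150,100),(180,255,255))
    v,u=np.nonzero(m);return u.mean(),v.mean()
def TT(p,q):
    w,x,y,z=q;T=np.eye(4);T[:3,:3]=R.from_quat([x,y,z,w]).as_matrix();T[:3,3]=p;return T@np.array(d["T_tool_cam"])
for n,p,q in [("w1",[.4279,.1602,.2316],[.0002,.8432,.5377,.0002]),("w3",[.4855,.1431,.0750],[.0005,.8426,.5385,.0011]),("w4",[.4838,.1428,.0519],[.0002,.8427,.5384,.0003])]:
    im=cv2.cvtColor(cv2.imread("pics/%s.png"%n),cv2.COLOR_BGR2RGB);r=red(im);print(n,r,atz(d,*r,.048,TT(p,q)))
r=red(d["img"]);print(unproj(d,*r,T=TT(s["tcp_pos"],s["orientation"]))[0])
im=cv2.imread("pics/w3.png");cv2.imwrite("pics/w3z.png",cv2.resize(im[220:360,240:400],None,fx=4,fy=4))
im=cv2.imread("pics/w4.png");cv2.imwrite("pics/w4z.png",cv2.resize(im[220:360,240:400],None,fx=4,fy=4))
```

```text
[-4.32712743 -1.04901897 12.72343203] [-0.19992445  0.90131922  0.00522514] 7.05
w1 (np.float64(353.73478260869564), np.float64(255.09130434782608)) [0.46985143 0.17366304 0.048     ]
w3 (np.float64(368.3972055888224), np.float64(228.66467065868264)) [0.46992957 0.17363336 0.048     ]
w4 (np.float64(378.64494382022474), np.float64(247.05543071161048)) [0.47002441 0.17361251 0.048     ]
[0.47010805 0.17361419 0.04754046]
```

View pics/w4z.png

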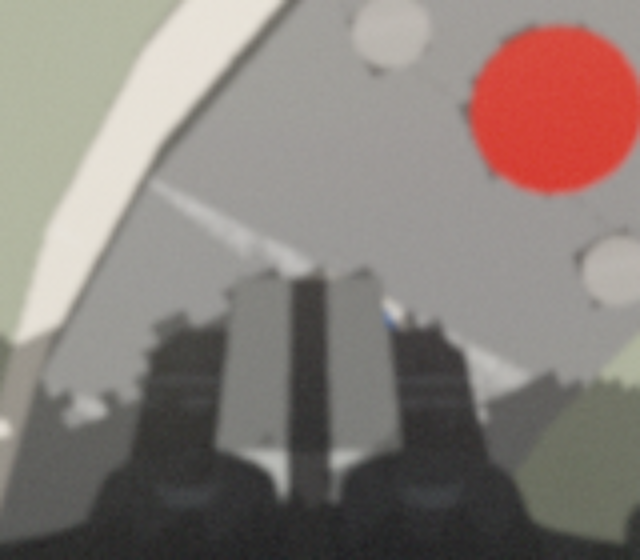

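View pics/w3z.png

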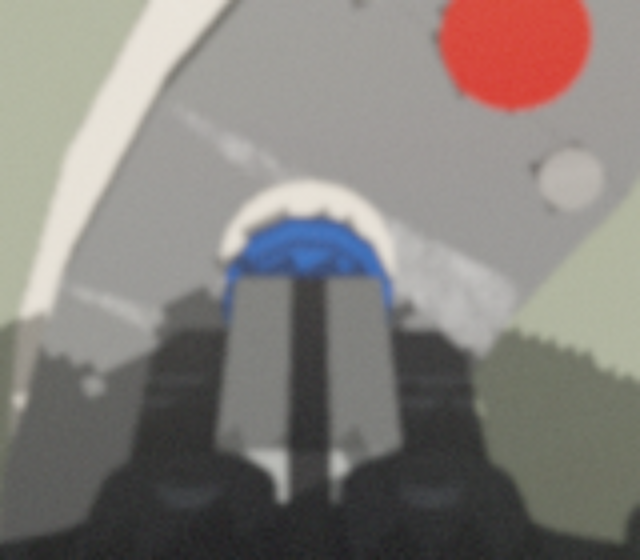

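Emit:
send_rows:
  targets:
    - [0,0,0.01,0,255]
    - [0.02,-0.01,0.025,0,255]
    - [0.04,-0.02,0.02,0,255]
    - [0.01,-0.005,0.005,0,255]
    - [0,0,0,0,255]
    - [0,0,0,0,255]

```text
clock: 7.65
tcp_pos: [0.5527, 0.1078, 0.11]
orientation: [-0.001, 0.843, 0.538, -0.001]
wrist_force: [-0.6, -0.3, -0.7]
finger_gap: 0.0002
```

```bash
python3 wr.py w5
```

```text
7.65 [0.5527 0.1078 0.11  ] [-0.0006  0.8428  0.5382 -0.0007] [-0.5895 -0.2785 -0.6913]
cam [0.4923 0.1352 0.252 ] [ 0.2341 -0.1093 -0.9661]
[324.5294 109.4109] [308  92  34  36 971] [0.4841 0.1429 0.0525] [0.4845 0.1425 0.0615]
[297.9134 182.8513] [281 165  35  36 982] [0.5091 0.1176 0.0606] [0.509  0.1177 0.0615]
[299.1294 254.4487] [282 239  34  32 858] [0.5405 0.1032 0.0613] [0.5404 0.1033 0.0615]
red_dot [(array([0.4654, 0.1738, 0.0507]), 0.56)]
cap_1_top [(array([0.4771, 0.1436, 0.0562]), 0.58)]
```

View pics/w5.png

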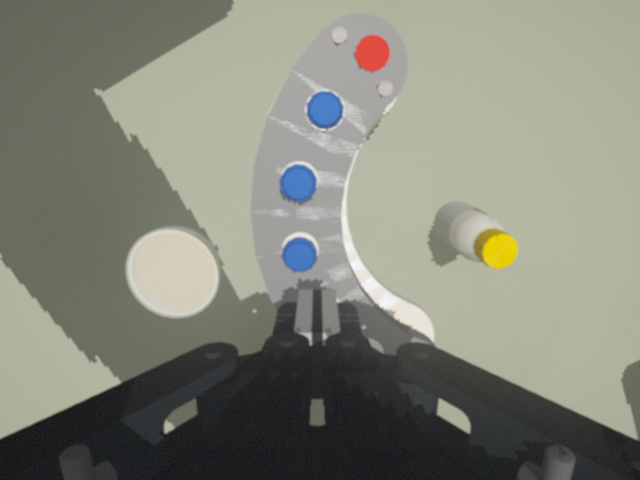

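```bash
cat >> wr.py <<'E'
Z=d["z_map"]
def med(mask):
    v,u=np.nonzero(mask&(Z>0)); return np.median([unproj(d,a,b,T=T)[0][2] for a,b in zip(u[::3],v[::3])])
rm=cv2.inRange(hsv,(0,150,100),(8,255,255))|cv2.inRange(hsv,(172,150,100),(180,255,255))
if (rm>0).sum()>50: print("dot z",med(rm>0))
for i in range(1,n):
    if st[i,4]>100: print("blue z",c[i],med(cv2.erode((l==i).astype(np.uint8),np.ones((9,9)))>0))
E
python3 wr.py w6
```

```text
7.8 [0.5519 0.1083 0.1098] [-0.0007  0.8425  0.5387 -0.0011] [-0.1155  0.2604  0.782 ]
cam [0.4915 0.1356 0.2518] [ 0.2335 -0.1093 -0.9662]
[324.5829 111.5005] [308  94  35  36 971] [0.4841 0.1428 0.0536] [0.4844 0.1426 0.0615]
[297.8879 184.9001] [281 167  35  36 981] [0.509  0.1177 0.0611] [0.509  0.1177 0.0615]
[299.0608 256.4023] [282 240  34  33 855] [0.541  0.1029 0.0593] [0.5404 0.1033 0.0615]
red_dot [(array([0.4658, 0.1694, 0.0496]), 0.84)]
cap_1_top [(array([0.4839, 0.1457, 0.0555]), 0.73)]
dot z 0.048537175303108304
blue z [324.5829 111.5005] 0.05315707932257284
blue z [297.8879 184.9001] 0.0615251999764979
blue z [299.0608 256.4023] 0.060390348714810416
```

Emit:
send_rows:
  targets:
    - [-0.03,0.006,0,0,255]
    - [-0.013,0.0035,0,0,255]
    - [0,0,-0.02,0,255]
    - [0,0,-0.02,0,255]
    - [0,0,-0.003,0,255]
    - [0,0,-0.003,0,255]
    - [0,0,-0.002,0,255]
    - [0,0,-0.002,0,255]
    - [0,0,-0.001,0,255]
    - [0,0,-0.001,0,255]
    - [0,0,0,0,255]
    - [0,0,0,0,255]

```text
clock: 9.15
tcp_pos: [0.5114, 0.1173, 0.0593]
orientation: [0.0, 0.843, 0.538, 0.001]
wrist_force: [0.8, 0.1, 3.6]
finger_gap: 0.0003
```

Emit:
send_rows:
  targets:
    - [0,0,-0.001,0,255]
    - [0,0,-0.001,0,255]
    - [0,0,-0.001,0,255]
    - [0,0,-0.001,0,255]
    - [0,0,-0.001,0,255]
    - [0,0,-0.001,0,255]
    - [0,0,0,0,255]

```text
clock: 9.85
tcp_pos: [0.5114, 0.1173, 0.0533]
orientation: [0.0, 0.843, 0.538, 0.001]
wrist_force: [2.5, -0.0, 6.0]
finger_gap: -0.0
```

Emit:
send_rows:
  targets:
    - [0,0,-0.001,0,255]
    - [0,0,-0.001,0,255]
    - [0,0,0,0,255]

```text
clock: 10.15
tcp_pos: [0.5114, 0.1173, 0.052]
orientation: [0.0, 0.843, 0.538, 0.001]
wrist_force: [-0.5, 1.0, 12.0]
finger_gap: -0.0
```

Emit:
send_rows:
  targets:
    - [0,0,0.025,0,255]
    - [0,0,0,0,255]
    - [0.015,-0.007,0,0,255]
    - [0.0145,-0.0075,0,0,255]
    - [0,0,0,0,255]
    - [0,0,0,0,255]
    - [0,0,-0.008,0,255]
    - [0,0,0,0,255]

```text
clock: 10.95
tcp_pos: [0.5383, 0.103, 0.0662]
orientation: [-0.001, 0.843, 0.539, -0.001]
wrist_force: [-0.7, -0.1, 0.0]
finger_gap: -0.0001
```

Emit:
send_rows:
  targets:
    - [0.002,0,0,0,255]
    - [0,0,-0.002,0,255]
    - [0,0,-0.002,0,255]
    - [0,0,-0.001,0,255]
    - [0,0,-0.001,0,255]
    - [0,0,-0.001,0,255]
    - [0,0,-0.001,0,255]
    - [0,0,-0.001,0,255]
    - [0,0,-0.001,0,255]
    - [0,0,0,0,255]

```text
clock: 11.95
tcp_pos: [0.5423, 0.1028, 0.0579]
orientation: [0.0, 0.843, 0.538, 0.0]
wrist_force: [-2.2, -0.1, 3.9]
finger_gap: -0.0
```

Emit:
send_rows:
  targets:
    - [0,0,-0.001,0,255]
    - [0,0,-0.001,0,255]
    - [0,0,-0.001,0,255]
    - [0,0,0,0,255]

```text
clock: 12.35
tcp_pos: [0.5423, 0.1028, 0.0546]
orientation: [-0.0, 0.843, 0.538, 0.0]
wrist_force: [-1.0, -0.6, 2.0]
finger_gap: 0.0002
```

Emit:
send_rows:
  targets:
    - [0,0,-0.001,0,255]
    - [0,0,-0.001,0,255]
    - [0,0,-0.001,0,255]
    - [0,0,0,0,255]

```text
clock: 12.75
tcp_pos: [0.5423, 0.1028, 0.0526]
orientation: [0.0, 0.843, 0.538, 0.0]
wrist_force: [-3.6, 0.0, 9.4]
finger_gap: -0.0001
```

Emit:
send_rows:
  targets:
    - [0,0,-0.001,0,255]
    - [0,0,0,0,255]

```text
clock: 12.95
tcp_pos: [0.5423, 0.1028, 0.052]
orientation: [0.0, 0.843, 0.538, 0.0]
wrist_force: [-4.5, -0.4, 12.2]
finger_gap: -0.0002
```

Emit:
send_rows:
  targets:
    - [0,0,0.025,0,255]
    - [0,0,0,0,255]
    - [0.018,-0.001,0,0,255]
    - [0.017,-0.001,0,0,255]
    - [0,0,0,0,255]
    - [0,0,0,0,255]
    - [0,0,-0.008,0,255]
    - [0,0,0,0,255]

```text
clock: 13.75
tcp_pos: [0.5754, 0.1008, 0.0662]
orientation: [-0.001, 0.843, 0.538, -0.001]
wrist_force: [-0.9, 0.7, 0.5]
finger_gap: 0.0001
```

Emit:
send_rows:
  targets:
    - [0,0,0,0,255]
    - [0,0,-0.002,0,255]
    - [0,0,-0.002,0,255]
    - [0,0,-0.001,0,255]
    - [0,0,-0.001,0,255]
    - [0,0,-0.001,0,255]
    - [0,0,-0.001,0,255]
    - [0,0,-0.001,0,255]
    - [0,0,-0.001,0,255]
    - [0,0,0,0,255]

```text
clock: 14.75
tcp_pos: [0.5772, 0.1008, 0.0577]
orientation: [-0.0, 0.843, 0.538, 0.0]
wrist_force: [-2.0, 0.3, 3.1]
finger_gap: -0.0
```

Emit:
send_rows:
  targets:
    - [0,0,-0.001,0,255]
    - [0,0,-0.001,0,255]
    - [0,0,-0.001,0,255]
    - [0,0,-0.001,0,255]
    - [0,0,-0.001,0,255]
    - [0,0,0,0,255]

```text
clock: 15.35
tcp_pos: [0.5772, 0.1008, 0.0532]
orientation: [0.0, 0.843, 0.538, 0.0]
wrist_force: [-3.3, 0.3, 8.3]
finger_gap: -0.0001
```

Emit:
send_rows:
  targets:
    - [0,0,-0.001,0,255]
    - [0,0,0,0,255]

```text
clock: 15.55
tcp_pos: [0.5772, 0.1008, 0.0527]
orientation: [0.0, 0.843, 0.538, 0.0]
wrist_force: [-4.9, 0.0, 9.9]
finger_gap: 0.0001
```

Emit:
send_rows:
  targets:
    - [0,0,-0.001,0,255]
    - [0,0,0,0,255]

```text
clock: 15.75
tcp_pos: [0.5772, 0.1008, 0.0521]
orientation: [0.0, 0.843, 0.538, 0.0]
wrist_force: [-4.9, -0.0, 12.6]
finger_gap: -0.0001
```

Emit:
send_rows:
  targets:
    - [0,0,0.025,0,255]
    - [0,0,0,0,255]
    - [0.017,0.005,0,0,255]
    - [0.017,0.0045,0,0,255]
    - [0,0,0,0,255]
    - [0,0,0,0,255]
    - [0,0,-0.008,0,255]
    - [0,0,0,0,255]
    - [0,0,0,0,255]

```text
clock: 16.65
tcp_pos: [0.6102, 0.1101, 0.0672]
orientation: [-0.0, 0.843, 0.538, -0.001]
wrist_force: [0.7, -0.5, 0.5]
finger_gap: -0.0001
```

Emit:
send_rows:
  targets:
    - [0,0,0,0,255]
    - [0,0,-0.002,0,255]
    - [0,0,-0.002,0,255]
    - [0,0,-0.001,0,255]
    - [0,0,-0.001,0,255]
    - [0,0,-0.001,0,255]
    - [0,0,-0.001,0,255]
    - [0,0,-0.001,0,255]
    - [0,0,-0.001,0,255]
    - [0,0,0,0,255]

```text
clock: 17.65
tcp_pos: [0.6111, 0.1103, 0.0577]
orientation: [-0.0, 0.843, 0.538, -0.0]
wrist_force: [-1.8, 0.2, 2.7]
finger_gap: -0.0001
```

Emit:
send_rows:
  targets:
    - [0,0,-0.001,0,255]
    - [0,0,-0.001,0,255]
    - [0,0,-0.001,0,255]
    - [0,0,-0.001,0,255]
    - [0,0,-0.001,0,255]
    - [0,0,-0.001,0,255]
    - [0,0,0,0,255]

```text
clock: 18.35
tcp_pos: [0.6112, 0.1103, 0.0527]
orientation: [0.0, 0.843, 0.538, 0.0]
wrist_force: [-3.4, -1.0, 9.3]
finger_gap: 0.0
```

Emit:
send_rows:
  targets:
    - [0,0,-0.001,0,255]
    - [0,0,0,0,255]

```text
clock: 18.55
tcp_pos: [0.6112, 0.1103, 0.0522]
orientation: [0.0, 0.843, 0.538, 0.0]
wrist_force: [-4.9, -1.4, 12.5]
finger_gap: 0.0001
```

Retreat up and forward to see the whole row.

Emit:
send_rows:
  targets:
    - [0,0,0.025,0,255]
    - [0,0,0.04,0,255]
    - [0.015,-0.01,0.04,0,255]
    - [0.01,-0.015,0.04,0,255]
    - [0,0,0,0,255]
    - [0,0,0,0,255]
    - [0,0,0,0,255]

```text
clock: 19.25
tcp_pos: [0.6354, 0.0854, 0.194]
orientation: [-0.001, 0.843, 0.538, -0.001]
wrist_force: [0.4, 0.5, -0.2]
finger_gap: 0.0001
```

```bash
python3 wr.py w7
python3 - <<'E'
from h import *
np.set_printoptions(precision=4,suppress=True)
for c in ["scene","top"]:
    d=eyes.read_camera(c)
    for n in ["tray","dropper","petri","marker","bottle"]: print(c,n,[np.round(q["xyz"],4) for q in eyes.tip_of(n,c)][:1])
E
```

```text
19.25 [0.6354 0.0854 0.194 ] [-0.0008  0.8427  0.5384 -0.001 ] [ 0.3728  0.4914 -0.2497]
cam [0.575  0.1128 0.336 ] [ 0.2334 -0.1094 -0.9662]
[280.9004  35.5   ] [269  23  25  26 512] [0.5099 0.1175 0.0528] [0.5118 0.1174 0.0615]
[282.0198  92.9319] [271  81  23  25 455] [0.542  0.1028 0.0535] [0.5429 0.1031 0.0615]
[301.4519 144.1202] [290 133  24  23 416] [0.5771 0.1001 0.0523] [0.577  0.1006 0.0615]
[335.8329 183.6886] [325 173  23  22 395] [0.6113 0.1102 0.052 ] [0.6101 0.1103 0.0615]
[180.2767 415.522 ] [163 399  35  35 636] [ 0.7532 -0.1126  0.0105] [ 0.7252 -0.0773  0.0615]
red_dot []
cap_1_top []
blue z [280.9004  35.5   ] 0.0530383907201156
blue z [282.0198  92.9319] 0.05307343025555317
blue z [301.4519 144.1202] 0.05310193067388019
blue z [335.8329 183.6886] 0.05287921778917418
blue z [180.2767 415.522 ] 0.010416944624385555
scene tray [array([0.5438, 0.1135, 0.0007])]
scene dropper [array([0.5773, 0.1928, 0.0022])]
scene petri [array([0.53  , 0.0211, 0.0022])]
scene marker [array([0.4939, 0.423 , 0.0012])]
scene bottle [array([0.6684, 0.4723, 0.0029])]
top tray [array([ 0.5469,  0.1173, -0.001 ])]
top dropper [array([0.5779, 0.1936, 0.0008])]
top petri [array([ 0.5341,  0.0185, -0.0031])]
top marker [array([ 0.4974,  0.4237, -0.0013])]
top bottle [array([ 0.6654,  0.4736, -0.0058])]
```

View pics/w7.png

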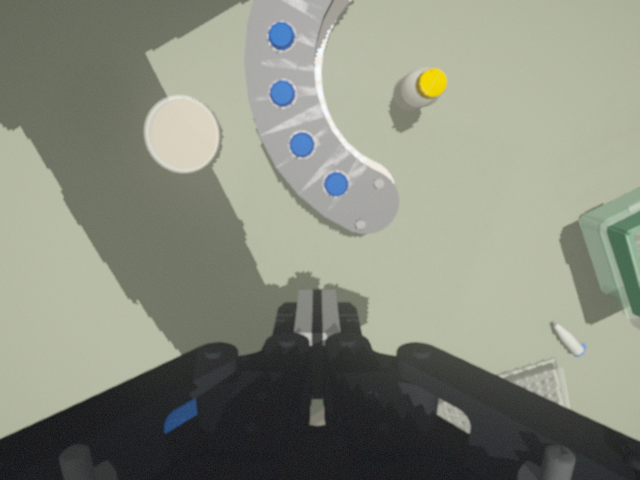

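The picture shows caps 2 to 5 at about (281,35), (282,93), (301,144) and (336,184). All four are at z ≈ 0.053, the same as cap 1 after its press. The holder and bystanders haven't moved, and the hand is clear.

```bash
python3 -c "
from h import *
print(ticket.hand_in())"
```

```text
the job is handed in; nothing more can be done
None
```

I pressed the five caps in order from the red-dot end with the fingertips shut. Each press stopped on the seal at a steady vertical force of about 12–13 N. Then I drew the hand clear and handed the job in at about 20 s of the 51 s allowed.

**Caps:** By depth, all five caps read z = 0.053 m at the end. Caps 2 and 3 read about 0.0615 and 0.060 m before pressing. Cap 1 was measured right after its own press and was outside the last picture.

**Holder and bystanders:** The dropper, petri dish, pen, bottle and holder were within about 4 mm of where they started, which is the networks' accuracy. The red dot moved less than 0.3 mm while cap 1 was pressed.

**Readings that disagreed:**
- **Height:** cap height by depth came out about 1.5 mm below the nominal 0.0546 m when home, and cap 1 stood 4.6 mm above the dot instead of 6.6 mm. I took this as calibration error, since all five caps agree.
- **Cap positions:** at the start, the scene camera placed the caps about 5 mm farther out in x than the top camera. I settled it with the wrist camera.
- **Network detections:** the networks missed the red dot or a cap in several wrist pictures, so I located the caps by their colour instead.

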